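Check in at the bay tag, then hold the reader wand in the cassette stand's guard slot

ROBOT

A 6-joint arm with a two-finger parallel gripper is mounted at the origin on the work surface. World frame = base frame: x ahead of the robot, y to its left, z up, the work surface at z = 0. Lengths are in mm, angles in rad, forces in N, time in s.
With the tool pointing down it reaches from about 300 to 875 mm from the base axis. Payload 4.2 kg.
Tool frame: the origin (TCP) lies midway between the tips of the shut fingers; the grasp point (between the pads) lies 19 mm behind it; x points along the fingers, y is the direction in which the jaws open and shut, and the axes are right-handed (so a half turn about x gives the same grasp; the last joint's range is limited). The gripper opens to 85 mm and grips with 20 to 120 N. Pads are 22 mm wide; open, the fingers measure 114 mm over their backs; the gripper's body (76 mm by 85 mm) begins 54 mm behind the grasp point. The pads swing forward as they close: fully open they stand 13 mm farther back than shut.
Start: joints at [-1.192, 0.32, 1.565, -0, 1.257, -0.02], TCP at [223.284, -529.892, 231.338] pointing down, gripper open.
Joint ranges: [-3.11, 3.11], [-0.84, 2.01], [0.21, 2.61], [-1.34, 4.49], [0.05, 2.63], [-2.56, 2.56]. Speed limits (rad/s): [2.57, 2.57, 3.14, 3.14, 3.14, 3.14].

INTERFACE

Orientations are given as a unit quaternion [w, x, y, z].
In Python, from station import robot gives the robot as it stands.
- The arm moves only by the tool step_arm, never from a script. Its argument "targets" is a list of rows, each a list of 3 entries, a list of its own where there are three numbers: the shift along the tool's x, y, z normalised to -1 to 1, where 1 is 150 mm, then the turn, a rotation vector about the tool's x, y, z normalised to -1 to 1, where 1 is pi/2 rad, then the closure, from 0 (fully open) to 1 (shut). A call has exactly 10 rows; each row is the pose to reach, as a shift and turn from the pose commanded when the call began, along the tool's axes at that moment; what a row does not reach only later rows make up. A row lasts 1/8 s, in which the tool goes at most 62.5 mm and 10.7 degrees, less where a joint would pass 70% of its speed; a pose out of reach is approached as far as the arm can. A call with a number of a shift or a turn outside -1 to 1 is refused whole. A call with a gripper value outside its range is refused whole. The fingers move at their own pace and stop on an object; "force" is the grip in N (left out, the last holds). Time passes only in rows, so rows that repeat a pose let the fingers close, or fill a call up. It gives the time, the measured TCP pose, the force and the opening at its end, in the units of the state.
- robot.sense(): the state, without advancing time (a new reading comes with each control period).
- robot.grab_frame(name): name is "scene" or "top" or "wrist"; returns the picture (400x640x3 uint8, red, green, blue); there is no depth.
- robot.camera_info(name): a dict with "intrinsics" (3x3 intrinsics, pixels), "rvec" (rotation vector, rad) and "tvec" (3), from world to camera coordinates, as OpenCV has them; the wrist camera has in their place "mount" (4x4, takes a point from camera to tool coordinates, whose origin is the TCP and whose axes are the tool frame's). Camera axes: x right, y down, z forward; pixel columns grow to the right and rows downward; lengths in mm; the calibration is good to about 2 mm. A picture is of the moment at which its call begins: read the wrist's pose just before it. camera_info takes no time and is no camera call.
- robot.finish_job(): hands the job in, once; it reports no verdict.
Trained networks look in the newest picture that a camera, given by its name, has taken for a name from the list of things; names that differ only in an ending like _2 or _b are one class to them, and where a whole thing is asked for, a point or a joint stands for the part that bears it (a point fixed in the world has none). Each returns a list of dicts, best first, with "conf" (0 to 1); they miss things now and then, are a little off and sometimes report something else, mostly with a low value. They report only what shows in the picture. A call takes as long as a camera call.
- robot.look_for(camera, query): "centre" ([row, column] in pixels, amid what is visible of it).
- robot.regions_of(camera, query): "pixels" (400x640 bool, what is visible of it) and "centre" ([row, column] in pixels, amid what is visible of it).
The state is a dict: "clock": time; "joint_pos": joint angles; "qd": joint speeds; "joint_efforts": joint torques, N m; "eef_pos": TCP position; "eef_rot": TCP orientation; "wrist_force": force on the tool from outside, world axes, zero at the start; "moment": the same for the moment, N m; "opening": opening from 0.0 (shut) to 1.0 (fully open).
Only numpy, scipy, OpenCV 4.12 (cv2) and the standard library are available. Lean on these libraries where they do the work, as an engineer would, in place of code of your own. Each camera call takes 0.05 s, during which the arm holds its last target.

TASK

Lift the flat-nosed reader wand out of its holder and check in at the bay tag: hold the nose a few centimetres off the leaning bar-striped label, pointing squarely at its middle, steady for a good second. Then pass the blade down through the narrow slot in the clear guard of the cassette stand, without forcing it, until about two thirds of the blade is below the guard. Finish holding it there in the gripper, still and upright, handle clear of the guard, not let go, with the other things on the bench left where they are.

Things in the scene. Friction and masses are not known exactly. Their poses are not given: they have to be found in the camera images.
- wand: Loose reader wand, 75 to 150 g, standing nose down in the holder. Origin: centre of the flat nose end; +z runs from nose up to handle, it reads along -z. Grey blade 8 (x) by 36 (y) mm, z = 0 to 70 mm; white handle block 32 (x) by 50 (y) mm, z = 70 (shoulder) to 130 mm, grey cap to 134 mm. Centre of mass near z = 92 mm. A half turn about z makes no difference.
- holder: Fixed white block, 54 (x) by 78 (y) mm, top at z = 80 mm, on a grey foot 76 x 92 mm. Origin: centre of its underside; z up. The blade stands loosely in a central 14 (x) by 42 (y) mm pocket, the wand's shoulder resting on the top, nose 10 mm above the bench; a 70 mm lift frees it. Left or right of the tag.
- bay_tag: Fixed metal desk tag that carries the label plate. Origin: centre of its 46 x 60 mm foot on the bench; +z up; its label leans back and faces its -x side and up (towards the robot, give or take its yaw).
- tag_face: The tag's label plate, 50 (x) by 64 (y) mm, with a white 38 x 52 mm bar-striped label. Origin: middle of the label's surface, 31 mm above the bench; +z is its outward normal, 25 degrees off vertical, leaning towards the tag's -x side; y is level. The wand points squarely when its z is parallel to this z and its axis runs through this origin.
- stand: Fixed clear plastic stand, 104 (x) by 164 (y) mm, 92 mm high, open at front and back: two rows of upright lilac cassettes (tops 46 mm up) under a clear guard plate. Origin: centre of its underside; z up. On the other side of the tag from the holder. Under the slot it is free: 34 mm between the rows, floor at z = 6 mm.
- guard_slot (a point): Centre of the slot's mouth in the guard's top face, 92 mm above the bench, with the stand's axes. Slot 12 (x) by 40 (y) mm, so the 8 x 36 mm blade has 2 mm clearance on every side; guard 6 mm thick, no chamfer. A flat 6 mm wide dark steel rim, 1 mm high, look only, marks it.
- crucible: Bystander: open blue ceramic crucible, 46 mm across, 42 mm high, loose. Origin: centre of its underside.
- petri_lid: Bystander: glass petri dish lid, 90 mm across, 14 mm high, loose. Origin: centre of its underside.
- steel_lid: Bystander: steel cassette lid, 41 x 28 x 5 mm, loose. Origin: centre of its underside.
- cassette_a: Bystander: lilac cassette lying flat, 28 x 40 x 6 mm, loose. Origin: centre of its underside.
- cassette_b: Bystander: lilac cassette lying flat, 28 x 40 x 6 mm, loose. Origin: centre of its underside.
- fixative_jar: Bystander: closed glass jar, 64 mm across, 85 mm high, loose. Origin: centre of its underside.

How it is judged:
By the outcome, as a careful person would: the job done as asked, in the order asked, and still so for the second after the job is handed in, while the arm keeps its last pose, push and grip.
It also fails if it takes over 51 s, if anything falls off the work surface, if the arm or the gripper's body presses on something with over 40 N, if the wrist force passes 120 N, or if a joint passes its speed limit or range.

## Working session

There is one attempt and no reset: what is moved stays moved. The work goes in short steps, Python scripts to look and compute and a tool call to move; the robot and the scene stay as the last step left them, time stands still between calls to the robot, and variables do not carry over. Pictures are saved under pics/ and viewed, and the job is handed in when it is done.

Besides the shell and the picture viewer there is one more tool, called after "Request:" by a JSON object that holds its "api" and its "payload". step_arm: Moves the arm, as the interface text tells. Its arguments: {"type":"object","properties":{"targets":{"type":"array"},"force":{"type":"number"}},"required":["targets"]}

```bash
ls; mkdir -p pics
python3 - <<'E'
from station import robot
import cv2
print(robot.sense())
for n in ["scene","top","wrist"]:
    im=robot.grab_frame(n); cv2.imwrite(f"pics/{n}0.png",im[:,:,::-1]); print(n,robot.camera_info(n))
print(robot.sense()['clock'])
E
```

```text
pics
{'clock': 0.0, 'joint_pos': array([-1.19199038e+00,  3.20291722e-01,  1.56566407e+00,  6.76377142e-06,
        1.25742131e+00, -1.99907821e-02]), 'qd': array([ 0.00089568,  0.00036236,  0.00174462,  0.00151391, -0.00036681,
        0.00068127]), 'joint_efforts': array([-1.81376745e-03, -4.15526676e+01, -2.34160048e+01, -5.20464857e-05,
        8.19523731e-03,  1.73574034e-05]), 'eef_pos': array([ 223.10872141, -529.43158403,  230.48817943]), 'eef_rot': array([-0.13944151, -0.69298564, -0.14068386,  0.69320633]), 'wrist_force': array([-0.48850376, -0.10764731,  1.08967792]), 'moment': array([-0.00650627,  0.06536343,  0.02924959]), 'opening': 1.0008350821408334}
scene {'intrinsics': array([[386.36625089,   0.        , 325.43866539],
       [  0.        , 386.36625089, 208.19189621],
       [  0.        ,   0.        ,   1.        ]]), 'rvec': array([ 2.2437014 ,  1.03373903, -0.38766009]), 'tvec': array([-361.17976916, -256.57657691, 1152.40926996])}
top {'intrinsics': array([[418.96120808,   0.        , 322.29323095],
       [  0.        , 418.96120808, 196.01905622],
       [  0.        ,   0.        ,   1.        ]]), 'rvec': array([ 2.12824125, -2.14057022,  0.20173212]), 'tvec': array([1.90042917e-01, 5.61706042e+02, 8.49317521e+02])}
wrist {'intrinsics': array([[345.44677145,   0.        , 322.70988771],
       [  0.        , 345.44677145, 198.38692201],
       [  0.        ,   0.        ,   1.        ]]), 'mount': array([[ 9.22119305e-05, -2.82299336e-01,  9.59326366e-01,
        -1.41365146e+02],
       [ 9.99999910e-01, -3.72191358e-04, -2.05645652e-04,
         8.41777258e-01],
       [ 4.15106614e-04,  9.59326298e-01,  2.82299276e-01,
        -7.20044216e+01],
       [ 0.00000000e+00,  0.00000000e+00,  0.00000000e+00,
         1.00000000e+00]])}
0.15
```

View pics/scene0.png

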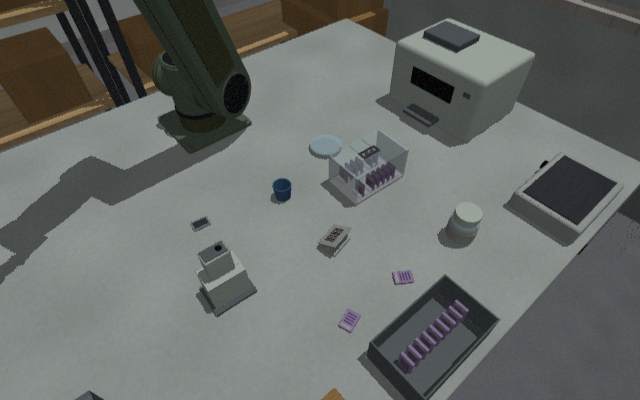

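View pics/top0.png

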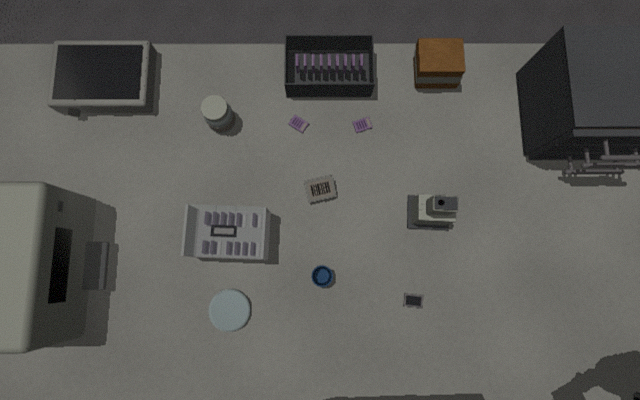

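View pics/wrist0.png

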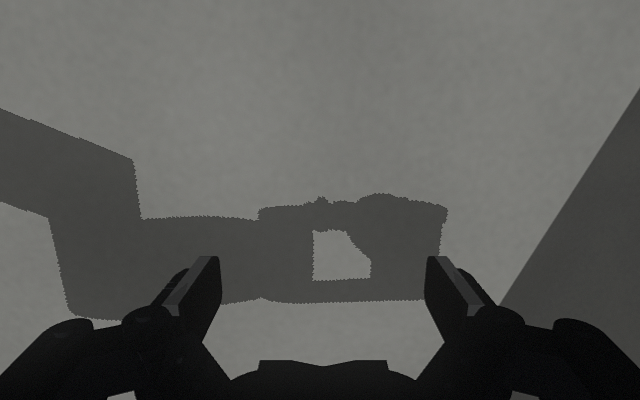

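```bash
cat > h.py <<'E'
import numpy as np,cv2
from scipy.spatial.transform import Rotation as R
from station import robot
def q2R(q): return R.from_quat([q[1],q[2],q[3],q[0]]).as_matrix()
def cam(name,state=None):
    ci=robot.camera_info(name);K=np.array(ci['intrinsics'])
    if 'mount' in ci:
        T=np.eye(4);T[:3,:3]=q2R(state['eef_rot']);T[:3,3]=state['eef_pos']
        C=T@np.array(ci['mount']);Ci=np.linalg.inv(C);return K,Ci[:3,:3],Ci[:3,3]
    return K,cv2.Rodrigues(np.array(ci['rvec']))[0],np.array(ci['tvec'])
def proj(c,P):
    K,Rm,t=c;p=(np.atleast_2d(P)@Rm.T+t)@K.T;return p[:,:2]/p[:,2:]
def back(c,uv,z):
    K,Rm,t=c;uv=np.atleast_2d(uv);d=np.c_[uv,np.ones(len(uv))]@np.linalg.inv(K).T@Rm
    o=-Rm.T@t;return o+d*((z-o[2])/d[:,2])[:,None]
E
python3 - <<'E'
from h import *
for n in["top","scene"]:
    c=cam(n)
    im=robot.grab_frame(n)
    for q,z in [("wand",134),("holder",80),("tag_face",31),("stand",92),("guard_slot",92),("crucible",21),("fixative_jar",85),("petri_lid",7),("steel_lid",3),("cassette_a",6)]:
        for r in robot.look_for(n,q)[:3]:
            ce=r['centre'];print(n,q,round(r['conf'],2),np.round(ce),np.round(back(c,[ce[1],ce[0]],z)[0],1))
im=cv2.imread('pics/top0.png')
a=cv2.resize(im[160:240,290:350],None,fx=6,fy=6,interpolation=cv2.INTER_CUBIC)
b=cv2.resize(im[180:240,400:470],None,fx=6,fy=6,interpolation=cv2.INTER_CUBIC)
d=cv2.resize(im[195:275,175:285],None,fx=6,fy=6,interpolation=cv2.INTER_CUBIC)
cv2.imwrite('pics/ta.png',a);cv2.imwrite('pics/tb.png',b);cv2.imwrite('pics/td.png',d)
print(robot.sense()['clock'])
E
```

```text
top wand 0.72 [204. 442.] [ 528.8 -234.   134. ]
top wand 0.58 [125. 366.] [691.1 -90.  134. ]
top wand 0.27 [279. 322.] [388.6   0.6 134. ]
top holder 0.92 [217. 423.] [ 510.8 -209.8   80. ]
top tag_face 0.69 [187. 320.] [584.8   2.5  31. ]
top stand 0.74 [233. 227.] [479.7 189.4  92. ]
top guard_slot 0.68 [234. 228.] [477.7 187.7  92. ]
top crucible 0.89 [277. 322.] [390.   -1.4  21. ]
top crucible 0.64 [234. 228.] [484.8 201.8  21. ]
top fixative_jar 0.82 [113. 218.] [735.8 217.6  85. ]
top fixative_jar 0.73 [280. 322.] [385.3  -1.1  85. ]
top petri_lid 0.69 [310. 231.] [321.4 194.1   7. ]
top steel_lid 0.65 [232. 227.] [490.1 207.5   3. ]
top steel_lid 0.58 [299. 414.] [ 341.9 -201.7    3. ]
top cassette_a 0.72 [126. 294.] [736.  60.   6.]
top cassette_a 0.45 [124. 365.] [ 739.2 -103.2    6. ]
scene wand 0.79 [260. 215.] [ 545.9 -243.4  134. ]
scene holder 0.74 [288. 226.] [ 572.9 -250.8   80. ]
scene tag_face 0.71 [237. 330.] [581.   -8.8  31. ]
scene tag_face 0.41 [220. 463.] [741.  248.4  31. ]
scene stand 0.79 [166. 368.] [519.9 161.2  92. ]
scene guard_slot 0.8 [167. 369.] [523.  161.7  92. ]
scene guard_slot 0.7 [223. 199.] [ 417.2 -216.9   92. ]
scene crucible 0.58 [190. 284.] [395.3   5.2  21. ]
scene crucible 0.3 [277. 401.] [745.9  40.3  21. ]
scene fixative_jar 0.67 [240. 337.] [625.2 -29.   85. ]
scene fixative_jar 0.56 [218. 464.] [754.7 207.2  85. ]
scene petri_lid 0.95 [147. 320.] [318.5 184.4   7. ]
scene steel_lid 0.63 [226. 201.] [ 348.7 -200.     3. ]
scene steel_lid 0.63 [278. 403.] [744.8  51.4   3. ]
scene cassette_a 0.84 [321. 348.] [740.5 -99.7   6. ]
scene cassette_a 0.61 [280. 404.] [750.  49.   6.]
1.25
```

```bash
python3 -c "
import cv2,numpy as np
a=cv2.imread('pics/ta.png');b=cv2.imread('pics/tb.png');o=np.zeros((490,790,3),np.uint8);o[:480,:360]=a;o[:360,365:785]=b;cv2.imwrite('pics/tab.png',o)"
```

```text
(no output)
```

View pics/tab.png

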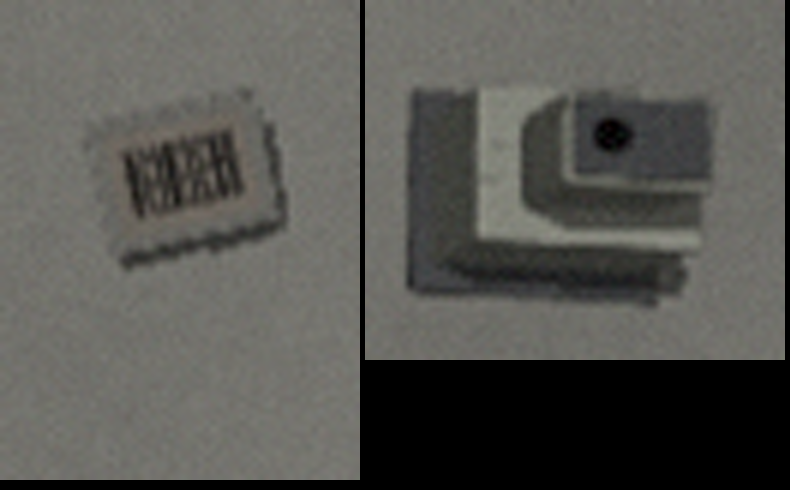

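View pics/td.png

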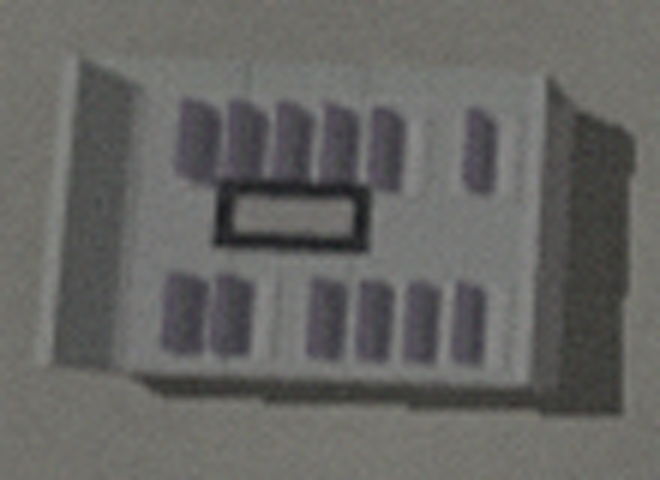

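```bash
cat >> h.py <<'E'
import json
CMD='cmd.json'
def load(): 
    d=json.load(open(CMD));return np.array(d['p']),np.array(d['R'])
def save(p,Rm): json.dump({'p':list(map(float,p)),'R':np.array(Rm).tolist()},open(CMD,'w'))
def applied(shift,turn):
    p,Rm=load();p2=p+Rm@(np.array(shift)*150);R2=Rm@R.from_rotvec(np.array(turn)*np.pi/2).as_matrix();save(p2,R2);return p2,R2
def need(pt,Rt):
    p,Rm=load();return Rm.T@(np.array(pt)-p)/150, R.from_matrix(Rm.T@Rt).as_rotvec()/(np.pi/2)
def toolR(xdir,ydir):
    x=np.array(xdir,float);x/=np.linalg.norm(x);y=np.array(ydir,float);y-=x*(x@y);y/=np.linalg.norm(y);return np.c_[x,y,np.cross(x,y)]
E
python3 - <<'E'
from h import *
s=robot.sense();Rm=q2R(s['eef_rot']);print(s['eef_pos'],'\n',Rm.round(3))
# nominal commanded: point straight down, same yaw
Rn=toolR([0,0,-1],Rm[:,1]);save([223.284,-529.892,231.338],Rn)
c=cam('top')
print('wand cap',back(c,[446.2,203.2],134))
def P(x,y,x0,y0,px): return [(x-px)/6+x0,(y)/6+y0]
hol=np.array([P(478,90,400,180,365),P(478,237,400,180,365)]);print('holder left corners',back(c,hol,80))
foot=np.array([P(412,90,400,180,365),P(410,290,400,180,365),P(655,302,400,180,365)]);print('foot',back(c,foot,5))
cap=np.array([P(575,98,400,180,365),P(565,178,400,180,365),P(710,182,400,180,365),P(712,102,400,180,365)]);print(back(c,cap,134))
lab=np.array([P(86,125,290,160,0),P(245,90,290,160,0),P(283,225,290,160,0),P(125,265,290,160,0)]);print('tag',back(c,lab,31))
rim=np.array([P(219,182,175,195,0),P(369,185,175,195,0),P(366,250,175,195,0),P(214,244,175,195,0)]);print('slot',back(c,rim,93),back(c,rim,93).mean(0))
for yv in ([1,0,0],[-1,0,0]): 
    Rt=toolR([0,0,-1],yv); print(yv,need([523,-226,260],Rt), Rt[:,2])
E
```

```text
[ 223.29234858 -529.90563766  231.3371379 ] 
 [[ 0.     0.388 -0.922]
 [-0.    -0.922 -0.388]
 [-1.     0.     0.   ]]
wand cap [[ 531.35116043 -242.57343423  134.        ]]
holder left corners [[ 557.49565324 -203.40256586   80.        ]
 [ 506.2809527  -200.97530036   80.        ]]
foot [[ 571.10050566 -197.02393305    5.        ]
 [ 495.61382876 -193.05158021    5.        ]
 [ 490.63154997 -284.1164849     5.        ]]
[[ 544.99770466 -221.48510844  134.        ]
 [ 518.79833095 -216.82647704  134.        ]
 [ 517.2534621  -263.71287078  134.        ]
 [ 543.46647463 -266.03530339  134.        ]]
tag [[599.23420541  36.07401634  31.        ]
 [612.17154935 -22.49943834  31.        ]
 [561.58996234 -35.85521218  31.        ]
 [547.09202427  21.85144645  31.        ]]
slot [[495.19217715 220.57635953  93.        ]
 [493.90441077 170.41750324  93.        ]
 [472.15591218 170.78269513  93.        ]
 [474.45137824 221.41854146  93.        ]] [483.92596959 195.79877484  93.        ]
[1, 0, 0] (array([-0.19108   , -1.09103308, -2.6280291 ]), array([-0.74610577,  0.        ,  0.        ])) [ 0. -1.  0.]
[-1, 0, 0] (array([-0.19108   , -1.09103308, -2.6280291 ]), array([1.25389423, 0.        , 0.        ])) [0. 1. 0.]
```

Request:
{"api": "step_arm", "payload": {"targets": [[[0, -0.2, -0.33], [-0.25, 0, 0], 0], [[0, -0.4, -0.66], [-0.5, 0, 0], 0], [[0, -0.6, -1], [-0.746, 0, 0], 0], [[0, -0.6, -1], [-0.746, 0, 0], 0], [[0, -0.6, -1], [-0.746, 0, 0], 0], [[0, -0.6, -1], [-0.746, 0, 0], 0], [[0, -0.6, -1], [-0.746, 0, 0], 0], [[0, -0.6, -1], [-0.746, 0, 0], 0], [[0, -0.6, -1], [-0.746, 0, 0], 0], [[0, -0.6, -1], [-0.746, 0, 0], 0]]}}

```text
clock: 2.5
eef_pos: [326.5, -388.7, 231.3]
eef_rot: [-0.5, -0.5, -0.5, 0.5]
wrist_force: [0.4, -0.4, -0.5]
opening: 1.004
```

Run:
```python
from h import *
p,Rm=applied([0,-.6,-1],[-.746,0,0]);print(p,'\n',Rm.round(3));s=robot.sense();print(s['clock'],s['eef_pos'],q2R(s['eef_rot']).round(3),s['joint_pos'].round(2))
print(need([531,-241,250],toolR([0,0,-1],[1,-0.05,0])))
```

```text
[ 326.56271714 -388.70592921  231.338     ] 
 [[ 0.  1. -0.]
 [ 0. -0. -1.]
 [-1.  0.  0.]]
2.5 [ 326.54320787 -388.74248008  231.33532317] [[ 0.     1.    -0.001]
 [-0.    -0.001 -1.   ]
 [-1.     0.     0.   ]] [-0.89  0.21  1.71 -0.    1.21 -0.89]
(array([-0.12441333,  1.3627516 , -0.98493262]), array([0.03169873, 0.        , 0.        ]))
```

Request:
{"api": "step_arm", "payload": {"targets": [[[-0.04, 0.25, -0.25], [0.032, 0, 0], 0], [[-0.08, 0.5, -0.5], [0.032, 0, 0], 0], [[-0.12, 0.75, -0.75], [0.032, 0, 0], 0], [[-0.12, 1, -0.98], [0.032, 0, 0], 0], [[-0.12, 1, -0.98], [0.032, 0, 0], 0], [[-0.12, 1, -0.98], [0.032, 0, 0], 0], [[-0.12, 1, -0.98], [0.032, 0, 0], 0], [[-0.12, 1, -0.98], [0.032, 0, 0], 0], [[-0.12, 1, -0.98], [0.032, 0, 0], 0], [[-0.12, 1, -0.98], [0.032, 0, 0], 0]]}}

```text
clock: 3.75
eef_pos: [476.4, -242.0, 249.4]
eef_rot: [-0.487, -0.513, -0.487, 0.513]
wrist_force: [-0.5, 0.8, -0.4]
opening: 1.0
```

Run:
```python
from h import *
p,Rm=applied([-.12,1,-.98],[.032,0,0]);print(p);s=robot.sense();print(s['clock'],s['eef_pos'])
im=robot.grab_frame('wrist');cv2.imwrite('pics/w1.png',im[:,:,::-1]);np.save('w1.npy',[0])
import pickle;pickle.dump(s,open('w1.pkl','wb'))
```

```text
[ 476.58713779 -241.73085238  249.338     ]
3.75 [ 476.38270695 -242.04277497  249.39026792]
```

View pics/w1.png

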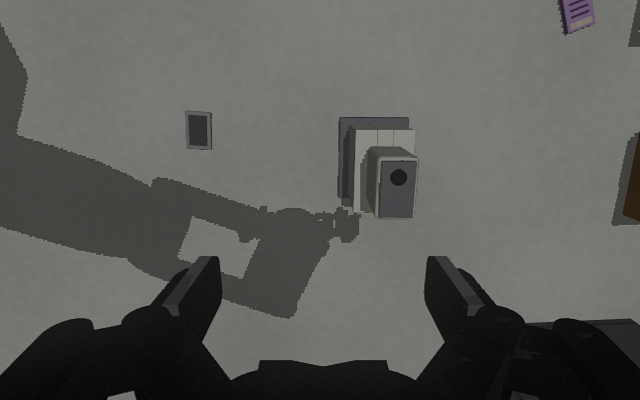

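Run:
```python
from h import *
import pickle
s=pickle.load(open('w1.pkl','rb'));c=cam('wrist',s)
im=cv2.imread('pics/w1.png');cv2.imwrite('pics/w1z.png',cv2.resize(im[105:230,325:430],None,fx=4.5,fy=4.5,interpolation=cv2.INTER_CUBIC))
for w in ([531,-241],):
  for a in (-3,):
    Rz=R.from_euler('z',a,degrees=True).as_matrix()
    for nm,hx,hy,z in (('cap',16,25,134),('hold',27,39,80),('foot',38,46,0)):
        P=np.array([[hx,hy,0],[hx,-hy,0],[-hx,-hy,0],[-hx,hy,0]])@Rz.T+[*w,z]
        print(nm,((proj(c,P)-[325,105])*4.5).round(0).tolist())
```

```text
cap [[411.0, 228.0], [389.0, 512.0], [206.0, 512.0], [218.0, 228.0]]
hold [[401.0, 113.0], [373.0, 488.0], [117.0, 488.0], [127.0, 112.0]]
foot [[365.0, 53.0], [341.0, 414.0], [51.0, 414.0], [55.0, 53.0]]
```

View pics/w1z.png

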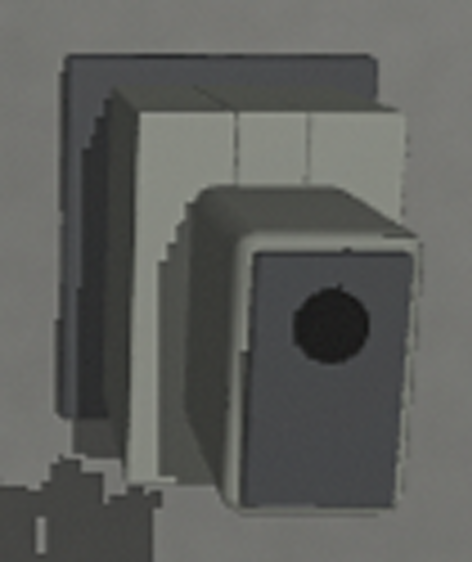

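Run:
```python
from h import *
import pickle
from scipy.optimize import least_squares
s=pickle.load(open('w1.pkl','rb'));c=cam('wrist',s)
f=lambda a:np.array(a)/4.5+[325,105]
def pts(v,hx,hy,z):
    Rz=R.from_euler('z',v[2],degrees=True).as_matrix()
    return proj(c,np.array([[hx,hy,0],[hx,-hy,0],[-hx,-hy,0],[-hx,hy,0]])@Rz.T+[v[0],v[1],z])
H=f([[405,112],[128,487],[138,110]]);C=f([[417,235],[400,512],[228,512],[240,235]])
rh=least_squares(lambda v:(pts(v,27,39,80)[[0,2,3]]-H).ravel(),[531,-241,-3]);print('holder',rh.x,rh.fun.round(1))
rc=least_squares(lambda v:(pts(v,16,25,130)-C).ravel(),[531,-241,-3]);print('handle',rc.x,rc.fun.round(1))
```

```text
holder [ 532.81271662 -240.83070363   -2.71733113] [ 1.  -0.3 -0.3 -0.  -0.7  0.4]
handle [ 534.42872588 -242.87253151   -2.58967006] [ 1.5 -0.3  0.8  0.1 -1.   0.4 -1.3 -0.1]
```

Run:
```python
from h import *
print(need([533.4,-241.7,92],toolR([0,0,-1],[np.cos(.047),-np.sin(.047),0])))
```

```text
(array([ 1.04892   ,  0.3782605 , -0.01929842]), array([-0.00218464,  0.        ,  0.        ]))
```

Request:
{"api": "step_arm", "payload": {"targets": [[[0.1, 0.2, -0.01], [0, 0, 0], 0], [[0.2, 0.378, -0.019], [0, 0, 0], 0], [[0.3, 0.378, -0.019], [0, 0, 0], 0], [[0.4, 0.378, -0.019], [0, 0, 0], 0], [[0.55, 0.378, -0.019], [0, 0, 0], 0], [[0.7, 0.378, -0.019], [0, 0, 0], 0], [[0.85, 0.378, -0.019], [0, 0, 0], 0], [[0.95, 0.378, -0.019], [0, 0, 0], 0], [[1.0, 0.378, -0.019], [0, 0, 0], 0], [[1.0, 0.378, -0.019], [0, 0, 0], 0]]}}

```text
clock: 5.05
eef_pos: [533.2, -241.8, 99.2]
eef_rot: [-0.487, -0.512, -0.487, 0.513]
wrist_force: [0.2, -0.1, -0.8]
opening: 0.999
```

Run:
```python
from h import *
p,Rm=applied([1,.378,-.019],[0,0,0]);print(p);s=robot.sense();print(s['clock'],s['eef_pos'],s['wrist_force'])
im=robot.grab_frame('wrist');cv2.imwrite('pics/w2.png',im[:,:,::-1])
```

```text
[ 533.35871834 -241.74273698   99.338     ]
5.05 [ 533.17192347 -241.78930685   99.2415594 ] [ 0.2463195  -0.13413044 -0.84367212]
```

View pics/w2.png

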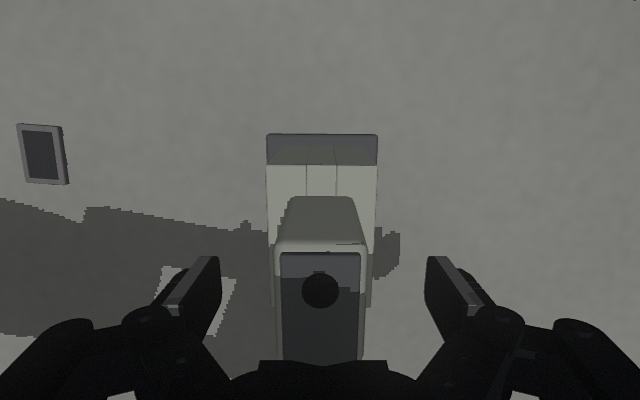

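Request:
{"api": "step_arm", "payload": {"targets": [[[0.05, 0, 0], [0, 0, 0], 0], [[0.05, 0, 0], [0, 0, 0], 0.3], [[0.05, 0, 0], [0, 0, 0], 0.6], [[0.05, 0, 0], [0, 0, 0], 1], [[0.05, 0, 0], [0, 0, 0], 1], [[0.05, 0, 0], [0, 0, 0], 1], [[0.05, 0, 0], [0, 0, 0], 1], [[0.05, 0, 0], [0, 0, 0], 1], [[0.05, 0, 0], [0, 0, 0], 1], [[0.05, 0, 0], [0, 0, 0], 1]], "force": 60}}

```text
clock: 6.35
eef_pos: [533.6, -241.9, 92.1]
eef_rot: [0.488, 0.513, 0.487, -0.512]
wrist_force: [-0.4, -0.6, 5.1]
opening: 0.369
```

Run:
```python
from h import *
p,Rm=applied([.05,0,0],[0,0,0]);print(p);s=robot.sense();print(s['clock'],s['eef_pos'],s['wrist_force'],s['opening'],s['joint_pos'].round(2))
im=robot.grab_frame('wrist');cv2.imwrite('pics/w3.png',im[:,:,::-1])
c=cam('wrist',s)
for y in(-241.8,): print(proj(c,[[533.2+16*a,y+25,140] for a in (-1,1)]))
```

```text
[ 533.35871834 -241.74273698   91.838     ]
6.35 [ 533.59937656 -241.85390662   92.1243062 ] [-0.44794504 -0.62201079  5.09025431] 0.36876324673386673 [-0.45  0.45  1.73 -0.    0.95 -0.39]
[[261.61331098 260.94022192]
 [369.09621245 255.9461152 ]]
```

View pics/w3.png

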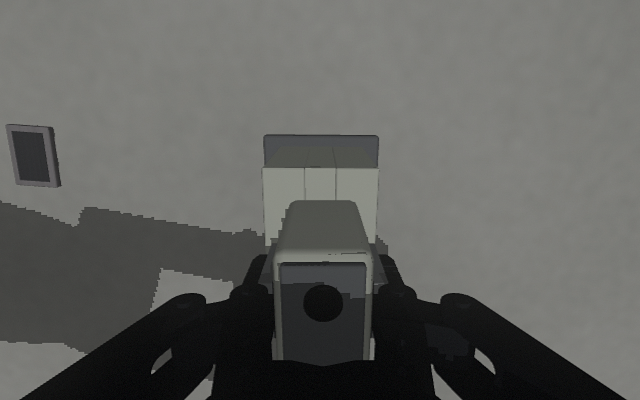

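Request:
{"api": "step_arm", "payload": {"targets": [[[-0.03, 0, 0], [0, 0, 0], 1], [[-0.1, 0, 0], [0, 0, 0], 1], [[-0.2, 0, 0], [0, 0, 0], 1], [[-0.3, 0, 0], [0, 0, 0], 1], [[-0.4, 0, 0], [0, 0, 0], 1], [[-0.5, 0, 0], [0, 0, 0], 1], [[-0.6, 0, 0], [0, 0, 0], 1], [[-0.7, 0.05, -0.1], [0, 0, 0], 1], [[-0.8, 0.15, -0.3], [0, 0, 0], 1], [[-0.9, 0.25, -0.5], [0, 0, 0], 1]]}}

```text
clock: 7.65
eef_pos: [575.3, -167.1, 227.9]
eef_rot: [0.487, 0.513, 0.487, -0.512]
wrist_force: [0.2, -0.2, -0.9]
opening: 0.365
```

Request:
{"api": "step_arm", "payload": {"targets": [[[0, 0.07, -0.2], [0, 0, 0], 1], [[0, 0.1, -0.4], [0, 0, 0], 1], [[0, 0.1, -0.5], [0, 0, 0], 1], [[0, 0.1, -0.55], [0, 0, 0], 1], [[0, 0.1, -0.55], [0, 0, 0], 1], [[0, 0.1, -0.55], [0, 0, 0], 1], [[0, 0.1, -0.55], [0, 0, 0], 1], [[0, 0.1, -0.55], [0, 0, 0], 1], [[0, 0.1, -0.55], [0, 0, 0], 1], [[0, 0.1, -0.55], [0, 0, 0], 1]]}}

```text
clock: 8.9
eef_pos: [593.7, -87.2, 226.8]
eef_rot: [-0.487, -0.512, -0.487, 0.513]
wrist_force: [-0.4, -0.1, -0.4]
opening: 0.365
```

Run:
```python
from h import *
applied([-.9,.25,-.5],[0,0,0]);p,Rm=applied([0,.1,-.55],[0,0,0]);print(p);s=robot.sense();print(s['clock'],s['eef_pos'],s['wrist_force'],s['moment'],s['opening'],s['joint_pos'].round(2))
im=robot.grab_frame('wrist');cv2.imwrite('pics/w4.png',im[:,:,::-1])
import pickle;pickle.dump(s,open('w4.pkl','wb'))
```

```text
[593.73158374 -87.08952128 226.838     ]
8.9 [593.73016797 -87.18434803 226.78839474] [-0.37339406 -0.11631524 -0.4094402 ] [ 0.04961497 -0.03387608  0.00373247] 0.3651791159606675 [-0.16  0.36  1.51 -0.    1.27 -0.11]
```

View pics/w4.png

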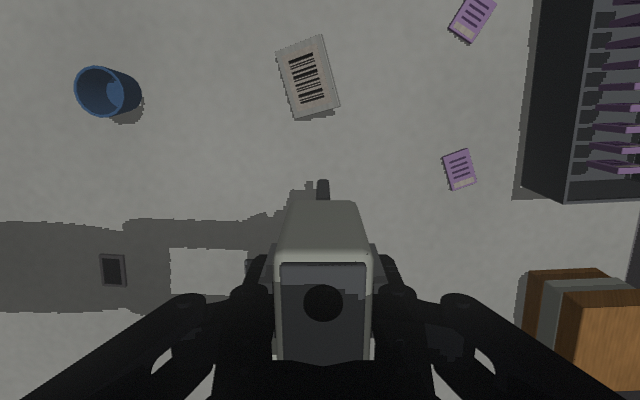

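Run:
```python
import cv2,numpy as np
im=cv2.imread('pics/w4.png')
a=cv2.resize(im[28:128,265:350],None,fx=5,fy=5,interpolation=cv2.INTER_CUBIC)
b=cv2.resize(im[165:270,265:385],None,fx=3,fy=3,interpolation=cv2.INTER_CUBIC)
o=np.zeros((500,790,3),np.uint8);o[:,:425]=a;o[:315,430:790]=b;cv2.imwrite('pics/w4z.png',o)
```

```text
(no output)
```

View pics/w4z.png

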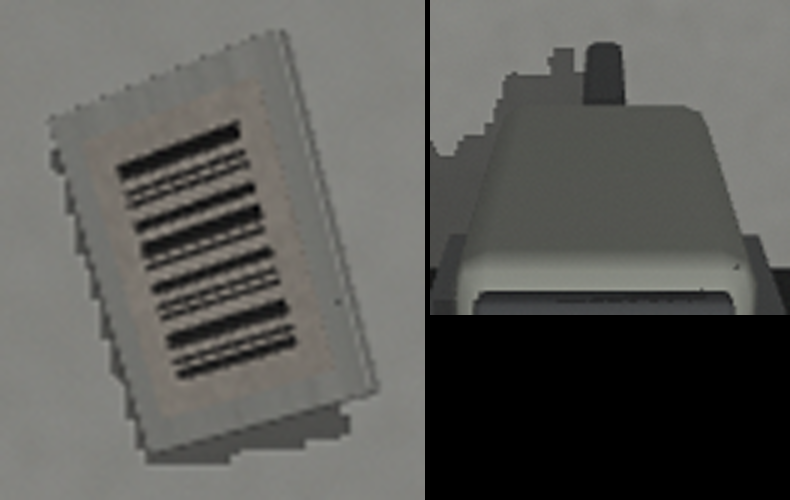

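Run:
```python
from h import *
import pickle
from scipy.optimize import least_squares
s=pickle.load(open('w4.pkl','rb'));c=cam('wrist',s)
f=lambda a:np.array(a)/5+[265,28]
def face(psi,pitch=25):
    return R.from_euler('zy',[psi,-pitch],degrees=True).as_matrix() # local x,y,z ; -y rotation leans z to -x
print(face(0)[:,2])
def pts(v):
    A=face(v[3]);return proj(c,np.array([[-25,32,0],[25,32,0],[25,-32,0],[-25,-32,0]])@A.T+v[:3])
O=f([[50,120],[274,35],[370,392],[148,450]])
r=least_squares(lambda v:(pts(v)-O).ravel(),[580,0,31,12]);print(r.x,r.fun.round(2))
r2=least_squares(lambda v:(pts([v[0],v[1],31,v[2]])-O).ravel(),[580,0,12]);print(r2.x,r2.fun.round(2))
print('proj centre zoomed',(proj(c,[[r2.x[0],r2.x[1],31]])-[265,28])*5)
np.save('tag.npy',r2.x)
# nose in tool frame: nose at tool x = d; wand center
T=q2R(s['eef_rot']);tp=s['eef_pos']
for d in (82,):
    ed=np.array([[d,-4,-18],[d,4,-18]])@T.T+tp; print('nose edge px',proj(c,ed))
    sh=np.array([[12,-16,-25],[12,16,-25],[-48,-16,-25],[-48,16,-25]])@T.T+tp;print('shoulder, top edge',proj(c,sh))
```

```text
[-0.42261826 -0.          0.90630779]
[583.29156128   0.92364466  22.16401856  12.96863915] [ 0.79  1.09  0.96 -0.88 -0.78 -0.97 -1.04  0.89]
[5.83612222e+02 3.91964111e-01 1.30035702e+01] [-0.06  0.56  1.27 -2.01  0.03 -0.17 -1.38  2.  ]
proj centre zoomed [[206.88769511 254.45385875]]
nose edge px [[315.84929392 180.18104   ]
 [327.90332441 180.17696051]]
shoulder, top edge [[286.95280578 200.436869  ]
 [355.98453378 200.41507956]
 [266.82939655 258.58388694]
 [374.60259174 258.55692257]]
```

Run:
```python
from h import *
A=R.from_euler('zy',[13,-25],degrees=True).as_matrix();n=A[:,2]
T=toolR(-n,A[:,0]);o=np.array([583.5,.5,31])
for off in (33,):
    t=o+n*(off+82)-T@[0,.5,-.4];print(t);print(need(t,T))
```

```text
[ 5.34538910e+02 -2.22355309e-03  1.35057530e+02]
(array([ 0.6118698 , -0.42338339, -0.55995105]), array([-0.17373309, -0.02455432,  0.27757456]))
```

Run:
```python
from h import *
import pickle
from scipy.optimize import least_squares
s=pickle.load(open('w4.pkl','rb'));c=cam('wrist',s)
f=lambda a:np.array(a)/5+[265,28]
face=lambda psi,p=25:R.from_euler('ZY',[psi,-p],degrees=True).as_matrix()
def pts(v):
    A=face(v[3]);return proj(c,np.array([[-25,32,0],[25,32,0],[25,-32,0],[-25,-32,0]])@A.T+v[:3])
O=f([[50,120],[274,35],[370,392],[148,450]])
r=least_squares(lambda v:(pts(v)-O).ravel(),[580,0,31,12]);print(r.x,r.fun.round(2))
r2=least_squares(lambda v:(pts([v[0],v[1],31,v[2]])-O).ravel(),[580,0,12]);print(r2.x,r2.fun.round(2))
A=face(r2.x[2]);n=A[:,2];T=toolR(-n,A[:,0]);o=np.array([r2.x[0],r2.x[1],31])
t=o+n*(33+82)-T@[0,.5,-.4];print(t,need(t,T))
```

```text
[583.31609561   0.76289098  20.71056846  12.7599763 ] [-0.01  0.43  0.41 -0.3  -0.3  -0.24 -0.13  0.15]
[5.83692966e+02 1.28061126e-01 1.27523240e+01] [-1.01 -0.23  0.8  -1.58  0.63  0.75 -0.53  1.41]
[535.93701012 -11.09016093 135.01408638] (array([ 0.61215942, -0.41034827, -0.4865953 ]), array([-0.17102527,  0.03791539,  0.27603942]))
```

Request:
{"api": "step_arm", "payload": {"targets": [[[0.07, -0.06, -0.07], [-0.025, 0.005, 0.04], 1], [[0.17, -0.14, -0.16], [-0.057, 0.013, 0.092], 1], [[0.3, -0.23, -0.27], [-0.095, 0.021, 0.153], 1], [[0.43, -0.31, -0.37], [-0.13, 0.029, 0.21], 1], [[0.53, -0.37, -0.44], [-0.155, 0.034, 0.25], 1], [[0.59, -0.4, -0.475], [-0.167, 0.037, 0.27], 1], [[0.612, -0.41, -0.486], [-0.171, 0.038, 0.276], 1], [[0.612, -0.41, -0.486], [-0.171, 0.038, 0.276], 1], [[0.612, -0.41, -0.486], [-0.171, 0.038, 0.276], 1], [[0.612, -0.41, -0.486], [-0.171, 0.038, 0.276], 1]]}}

```text
clock: 10.2
eef_pos: [536.7, -11.3, 135.5]
eef_rot: [0.635, 0.551, 0.443, -0.311]
wrist_force: [-0.6, 0.5, -0.3]
opening: 0.365
```

Run:
```python
from h import *
p,Rm=applied([.612,-.41,-.486],[-.171,.038,.276]);print(p,Rm.round(3));s=robot.sense();print(s['clock'],s['eef_pos'],q2R(s['eef_rot']).round(3),s['wrist_force'],s['joint_pos'].round(2))
for n in('wrist','scene'):
  im=robot.grab_frame(n);cv2.imwrite(f'pics/{n}5.png',im[:,:,::-1])
import pickle;pickle.dump(s,open('w5.pkl','wb'))
```

```text
[535.98468226 -11.18197641 135.038     ] [[ 0.412  0.884  0.221]
 [ 0.093  0.2   -0.975]
 [-0.906  0.423 -0.   ]]
10.2 [536.74795901 -11.34170181 135.52355348] [[ 0.413  0.884  0.221]
 [ 0.093  0.2   -0.975]
 [-0.906  0.423  0.   ]] [-0.56488835  0.45330798 -0.31507043] [-0.13  0.19  2.11  0.34  0.45 -0.63]
```

View pics/wrist5.png

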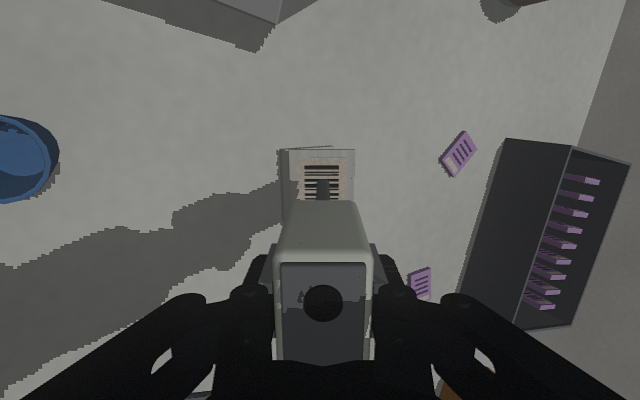

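View pics/scene5.png

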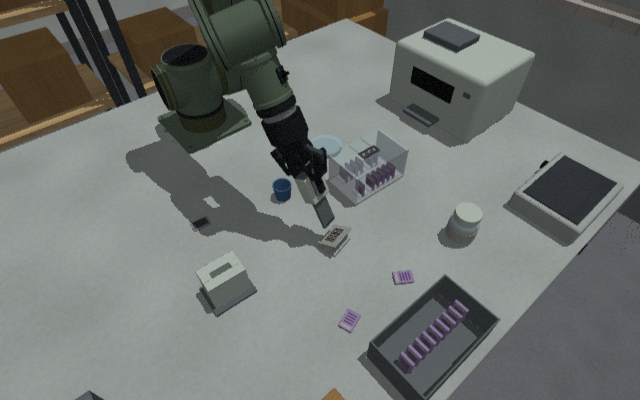

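Run:
```python
from h import *
import pickle
s=pickle.load(open('w5.pkl','rb'));c=cam('wrist',s)
A=R.from_euler('ZY',[12.75,-25],degrees=True).as_matrix()
for hx,hy in((25,32),(19,26)):
  P=np.array([[-hx,hy,0],[hx,hy,0]])@A.T+[583.6,.3,31]
  print(hx,((proj(c,P)-[260,130])*6).round(0).tolist())
T=q2R(s['eef_rot']);ed=np.array([[82,-3.5,-18.4],[82,4.5,-18.4]])@T.T+s['eef_pos']; print('nose',((proj(c,ed)-[260,130])*6).round())
im=cv2.imread('pics/wrist5.png');cv2.imwrite('pics/w5z.png',cv2.resize(im[130:215,260:380],None,fx=6,fy=6,interpolation=cv2.INTER_CUBIC))
```

```text
25 [[172.0, 120.0], [575.0, 119.0]]
19 [[221.0, 168.0], [526.0, 168.0]]
nose [[346. 296.]
 [419. 296.]]
```

View pics/w5z.png

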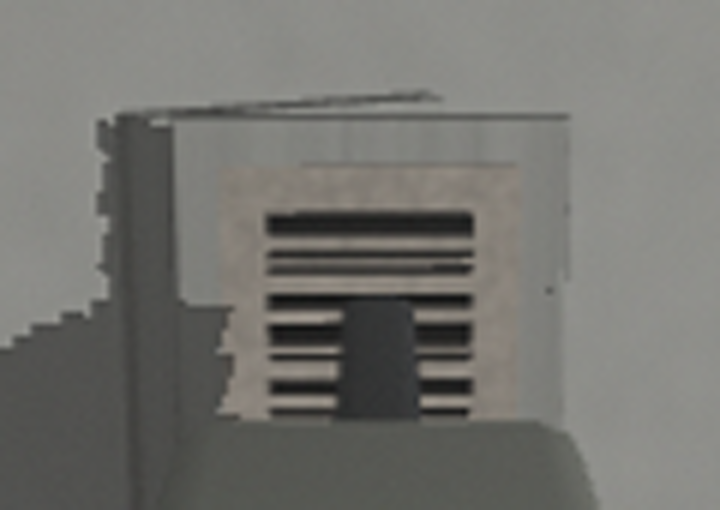

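Request:
{"api": "step_arm", "payload": {"targets": [[[0, 0, 0], [0, 0, 0], 1], [[0, 0, 0], [0, 0, 0], 1], [[0, 0, 0], [0, 0, 0], 1], [[0, 0, 0], [0, 0, 0], 1], [[0, 0, 0], [0, 0, 0], 1], [[0, 0, 0], [0, 0, 0], 1], [[0, 0, 0], [0, 0, 0], 1], [[0, 0, 0], [0, 0, 0], 1], [[0, 0, 0], [0, 0, 0], 1], [[0, 0, 0], [0, 0, 0], 1]]}}

```text
clock: 11.55
eef_pos: [536.0, -11.2, 135.0]
eef_rot: [0.635, 0.551, 0.444, -0.311]
wrist_force: [-0.3, 0.3, -1.0]
opening: 0.365
```

Run:
```python
from h import *
s=robot.sense();print(s['clock'],s['eef_pos'],s['qd'].round(4))
th=-.03
print(need([535,50,225],toolR([0,0,-1],[np.cos(.047),-np.sin(.047),0])))
```

```text
11.55 [536.01293013 -11.1966221  135.0160629 ] [-0.0009 -0.0021 -0.0004 -0.0009  0.0005 -0.0005]
(array([-0.50817438,  0.32921045, -0.39935499]), array([ 0.16885038, -0.0375235 , -0.27604363]))
```

Run:
```python
from h import *
print(need([484,108,240],toolR([0,0,-1],[np.cos(.04),-np.sin(.04),0])))
```

```text
(array([-0.70281489,  0.14824373, -0.85154657]), array([ 0.16446545, -0.03655152, -0.27613092]))
```

Request:
{"api": "step_arm", "payload": {"targets": [[[-0.08, 0, 0], [0, 0, 0], 1], [[-0.22, 0, -0.03], [0, 0, 0], 1], [[-0.38, 0.02, -0.15], [0.03, -0.006, -0.046], 1], [[-0.5, 0.06, -0.35], [0.07, -0.015, -0.115], 1], [[-0.6, 0.1, -0.55], [0.11, -0.024, -0.184], 1], [[-0.67, 0.13, -0.72], [0.14, -0.031, -0.235], 1], [[-0.7, 0.145, -0.82], [0.158, -0.035, -0.266], 1], [[-0.703, 0.148, -0.852], [0.164, -0.037, -0.276], 1], [[-0.703, 0.148, -0.852], [0.164, -0.037, -0.276], 1], [[-0.703, 0.148, -0.852], [0.164, -0.037, -0.276], 1]]}}

```text
clock: 12.8
eef_pos: [483.5, 107.3, 239.8]
eef_rot: [-0.49, -0.51, -0.49, 0.51]
wrist_force: [0.9, 0.7, -1.0]
opening: 0.367
```

Run:
```python
from h import *
p,Rm=applied([-.703,.148,-.852],[.164,-.037,-.276]);print(p,Rm.round(4));s=robot.sense();print(s['clock'],s['eef_pos'],q2R(s['eef_rot']).round(4),s['joint_pos'].round(2))
im=robot.grab_frame('wrist');s=robot.sense();print(s['eef_pos']);cv2.imwrite(f'pics/w6.png',im[:,:,::-1])
import pickle;pickle.dump(s,open('w6.pkl','wb'))
```

```text
[483.94122563 108.05643132 240.00972593] [[ 3.000e-04  9.992e-01 -3.940e-02]
 [-8.000e-04 -3.940e-02 -9.992e-01]
 [-1.000e+00  3.000e-04  8.000e-04]]
12.8 [483.46367794 107.30864498 239.77481013] [[ 1.000e-04  9.992e-01 -4.000e-02]
 [-1.300e-03 -4.000e-02 -9.992e-01]
 [-1.000e+00  2.000e-04  1.300e-03]] [ 0.2   0.19  1.72 -0.    1.23  0.24]
[483.51015145 107.31100445 239.80123382]
```

View pics/w6.png

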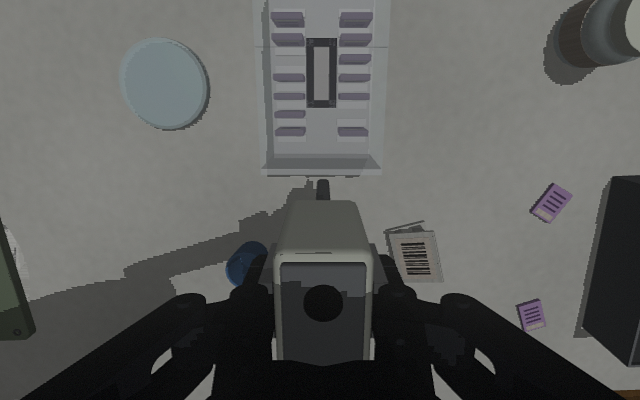

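Run:
```python
from h import *
im=cv2.imread('pics/w6.png');cv2.imwrite('pics/w6z.png',cv2.resize(im[30:115,290:350],None,fx=7,fy=7,interpolation=cv2.INTER_CUBIC))
```

```text
(no output)
```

View pics/w6z.png

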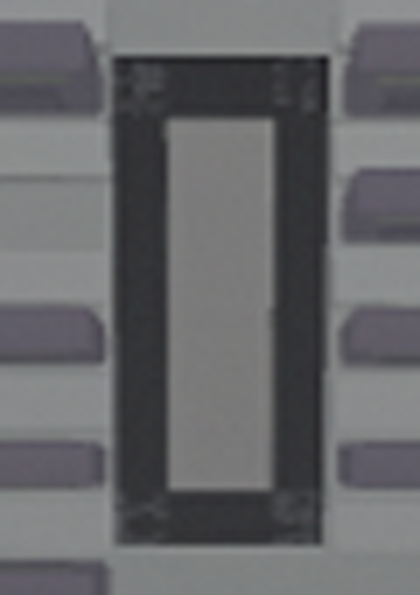

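Run:
```python
from h import *
import pickle
from scipy.optimize import least_squares
s=pickle.load(open('w6.pkl','rb'));c=cam('wrist',s)
f=lambda a:(np.array(a)+.5)/7-.5+[290,30]
O=f([[112,57],[329,57],[323,545],[115,545],[165,118],[275,118],[272,490],[167,490]])
L=np.array([[-12,26],[12,26],[12,-26],[-12,-26],[-6,20],[6,20],[6,-20],[-6,-20.]])
def pts(v,z):
    Rz=R.from_euler('z',v[2],degrees=True).as_matrix();return proj(c,np.c_[L,np.zeros(8)]@Rz.T+[v[0],v[1],z])
r=least_squares(lambda v:(pts(v,93)-O).ravel(),[484,196,-2]);print(r.x,r.fun.round(2))
r=least_squares(lambda v:(pts(v,v[3])-O).ravel(),[484,196,-2,93]);print(r.x,r.fun.round(2))
T=q2R(s['eef_rot']);ed=np.array([[82,-4,-18],[82,4,-18]])@T.T+s['eef_pos']; print('nose',proj(c,ed))
im=cv2.imread('pics/w6.png');cv2.imwrite('pics/w6n.png',cv2.resize(im[170:280,270:380],None,fx=5,fy=5,interpolation=cv2.INTER_CUBIC))
```

```text
[486.27104013 195.70004292  -2.52129223] [-0.24 -0.31  0.16 -0.2   0.06  0.38  0.03  0.28  0.07 -0.49 -0.04 -0.43
 -0.03  0.48  0.01  0.43]
[486.2644422  195.91074373  -2.52049758  89.89460807] [-0.07  0.05 -0.02  0.16 -0.1  -0.01  0.19 -0.11  0.16 -0.22 -0.13 -0.17
 -0.11  0.17  0.08  0.12]
nose [[315.85948572 180.17471454]
 [327.91363133 180.1706409 ]]
```

View pics/w6n.png

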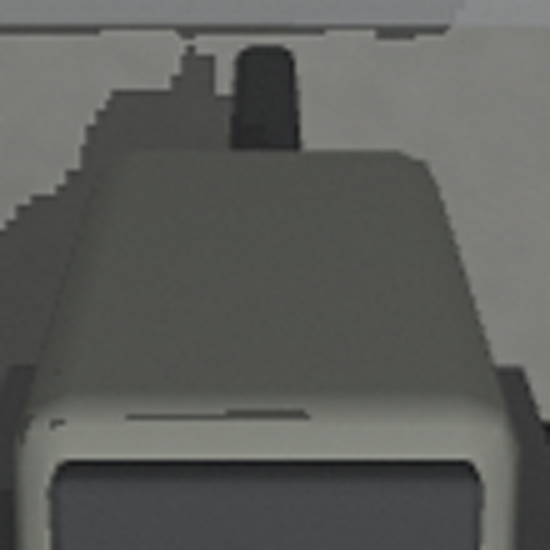

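Run:
```python
from h import *
a=np.radians(2.52);T=toolR([0,0,-1],[np.cos(a),-np.sin(a),0])
t=np.array([486.27,195.8,184])-T@[0,.6,-.6];print(t,need(t,T))
```

```text
[485.64419937 195.22696111 184.        ] (array([ 0.37292846, -0.01169336, -0.58143166]), array([ 0.00288844,  0.00050985, -0.00020692]))
```

Request:
{"api": "step_arm", "payload": {"targets": [[[0, -0.004, -0.1], [0.001, 0, 0], 1], [[0.02, -0.008, -0.25], [0.002, 0, 0], 1], [[0.06, -0.0117, -0.4], [0.003, 0.0005, 0], 1], [[0.12, -0.0117, -0.52], [0.003, 0.0005, 0], 1], [[0.2, -0.0117, -0.57], [0.003, 0.0005, 0], 1], [[0.29, -0.0117, -0.5815], [0.003, 0.0005, 0], 1], [[0.35, -0.0117, -0.5815], [0.003, 0.0005, 0], 1], [[0.373, -0.0117, -0.5815], [0.003, 0.0005, 0], 1], [[0.373, -0.0117, -0.5815], [0.003, 0.0005, 0], 1], [[0.373, -0.0117, -0.5815], [0.003, 0.0005, 0], 1]]}}

```text
clock: 14.1
eef_pos: [486.0, 195.1, 184.4]
eef_rot: [0.489, 0.511, 0.488, -0.511]
wrist_force: [-0.7, 0.5, -1.0]
opening: 0.369
```

Request:
{"api": "step_arm", "payload": {"targets": [[[0, 0, 0], [0, 0, 0], 1], [[0, 0, 0], [0, 0, 0], 1], [[0, 0, 0], [0, 0, 0], 1], [[0, 0, 0], [0, 0, 0], 1], [[0, 0, 0], [0, 0, 0], 1], [[0, 0, 0], [0, 0, 0], 1], [[0, 0, 0], [0, 0, 0], 1], [[0, 0, 0], [0, 0, 0], 1], [[0, 0, 0], [0, 0, 0], 1], [[0, 0, 0], [0, 0, 0], 1]]}}

```text
clock: 15.35
eef_pos: [485.7, 195.2, 183.9]
eef_rot: [0.489, 0.511, 0.489, -0.511]
wrist_force: [-0.1, 0.4, -1.4]
opening: 0.372
```

Run:
```python
from h import *
p,Rm=applied([.373,-.0117,-.5815],[.003,.0005,0]);print(p,Rm.round(4));s=robot.sense();print(s['clock'],s['eef_pos'],q2R(s['eef_rot']).round(4),s['wrist_force'])
im=robot.grab_frame('wrist');cv2.imwrite(f'pics/w7.png',im[:,:,::-1])
import pickle;pickle.dump(s,open('w7.pkl','wb'))
cv2.imwrite('pics/w7z.png',cv2.resize(im[130:220,265:380,::-1],None,fx=6,fy=6,interpolation=cv2.INTER_CUBIC))
c=cam('wrist',s);Rz=R.from_euler('z',-2.52,degrees=True).as_matrix()
L=np.array([[-12,26,93],[12,26,93],[-6,20,93],[6,20,93],[-6,0,93],[6,0,93.]]);L=L@Rz.T+[486.27,195.8,0]
print(((proj(c,L)-[265,130]+.5)*6).round())
```

```text
[485.64361206 195.23723433 183.98925988] [[ 3.00e-04  9.99e-01 -4.41e-02]
 [-0.00e+00 -4.41e-02 -9.99e-01]
 [-1.00e+00  3.00e-04  0.00e+00]]
15.35 [485.67437575 195.24265898 183.93408277] [[ 4.00e-04  9.99e-01 -4.41e-02]
 [-1.00e-04 -4.41e-02 -9.99e-01]
 [-1.00e+00  4.00e-04  1.00e-04]] [-0.08034179  0.3753905  -1.3786386 ]
[[243. 212.]
 [455. 212.]
 [297. 264.]
 [402. 264.]
 [298. 431.]
 [400. 431.]]
```

View pics/w7z.png

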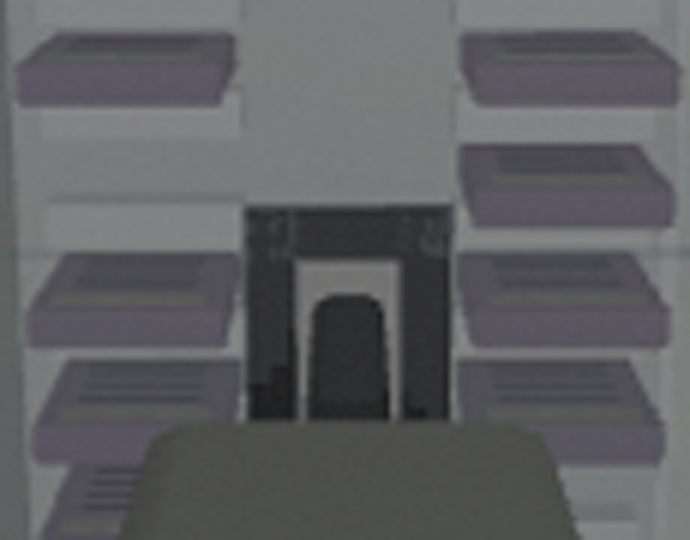

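Run:
```python
from h import *
import pickle
s=pickle.load(open('w7.pkl','rb'));c=cam('wrist',s);Rz=R.from_euler('z',-2.52,degrees=True).as_matrix()
for z in (100,102,104):
  for y in (17,18,19):
    print(z,y,((proj(c,np.array([[0,y,z]])@Rz.T+[486.27,195.8,0])-[265,130]+.5)*6).round())
```

```text
100 17 [[349. 304.]]
100 18 [[349. 295.]]
100 19 [[349. 286.]]
102 17 [[349. 308.]]
102 18 [[349. 299.]]
102 19 [[349. 290.]]
104 17 [[349. 312.]]
104 18 [[349. 303.]]
104 19 [[349. 294.]]
```

Request:
{"api": "step_arm", "payload": {"targets": [[[0.015, 0, 0], [0, 0, 0], 1], [[0.03, 0, 0], [0, 0, 0], 1], [[0.045, 0, 0], [0, 0, 0], 1], [[0.06, 0, 0], [0, 0, 0], 1], [[0.075, 0, 0], [0, 0, 0], 1], [[0.09, 0, 0], [0, 0, 0], 1], [[0.105, 0, 0], [0, 0, 0], 1], [[0.12, 0, 0], [0, 0, 0], 1], [[0.13, 0, 0], [0, 0, 0], 1], [[0.13, 0, 0], [0, 0, 0], 1]]}}

```text
clock: 16.65
eef_pos: [485.6, 195.2, 164.3]
eef_rot: [-0.489, -0.511, -0.489, 0.511]
wrist_force: [0.2, 0.4, -0.2]
opening: 0.367
```

Run:
```python
from h import *
p,Rm=applied([.13,0,0],[0,0,0]);print(p);s=robot.sense();print(s['clock'],s['eef_pos'],s['wrist_force'],s['moment'])
im=robot.grab_frame('wrist');cv2.imwrite(f'pics/w8.png',im[:,:,::-1])
cv2.imwrite('pics/w8z.png',cv2.resize(im[110:300,255:390,::-1],None,fx=3,fy=3,interpolation=cv2.INTER_CUBIC))
```

```text
[485.64993336 195.23666858 164.48926091]
16.65 [485.59612422 195.22892507 164.3213838 ] [ 0.18888099  0.44761496 -0.18022032] [-0.02550206  0.02788344 -0.00584236]
```

View pics/w8z.png

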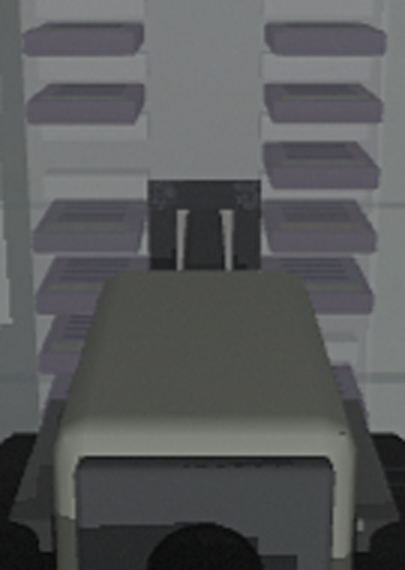

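Request:
{"api": "step_arm", "payload": {"targets": [[[0.03, 0, 0], [0, 0, 0], 1], [[0.06, 0, 0], [0, 0, 0], 1], [[0.1, 0, 0], [0, 0, 0], 1], [[0.14, 0, 0], [0, 0, 0], 1], [[0.18, 0, 0], [0, 0, 0], 1], [[0.22, 0, 0], [0, 0, 0], 1], [[0.25, 0, 0], [0, 0, 0], 1], [[0.27, 0, 0], [0, 0, 0], 1], [[0.277, 0, 0], [0, 0, 0], 1], [[0.277, 0, 0], [0, 0, 0], 1]]}}

```text
clock: 17.95
eef_pos: [485.7, 195.2, 122.9]
eef_rot: [0.489, 0.511, 0.489, -0.511]
wrist_force: [0.1, -0.1, -2.0]
opening: 0.373
```

Run:
```python
from h import *
p,Rm=applied([.277,0,0],[0,0,0]);print(p);s=robot.sense();print(s['clock'],s['eef_pos'],s['wrist_force'],s['moment'],s['opening'])
im=robot.grab_frame('wrist');cv2.imwrite(f'pics/w9.png',im[:,:,::-1])
im=robot.grab_frame('scene');cv2.imwrite(f'pics/s9.png',im[:,:,::-1])
im2=robot.grab_frame('top');cv2.imwrite(f'pics/t9.png',im2[:,:,::-1])
cv2.imwrite('pics/s9z.png',cv2.resize(im[90:220,290:430,::-1],None,fx=4.5,fy=4.5,interpolation=cv2.INTER_CUBIC))
```

```text
[485.66340259 195.2354631  122.93926311]
17.95 [485.73827863 195.24798767 122.93448491] [ 0.11986421 -0.13284937 -1.96059244] [-0.00227374 -0.02123899  0.00682942] 0.3726543856534476
```

View pics/w9.png

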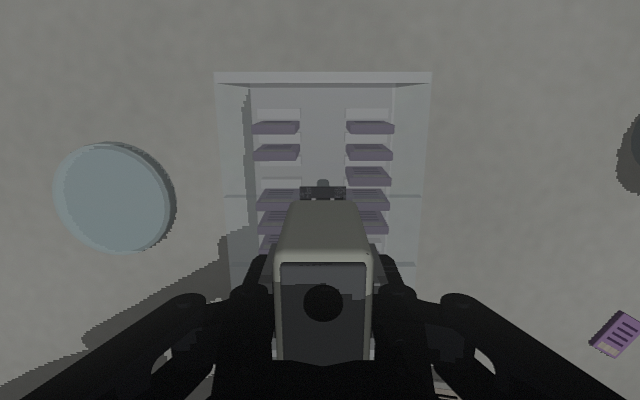

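View pics/s9z.png

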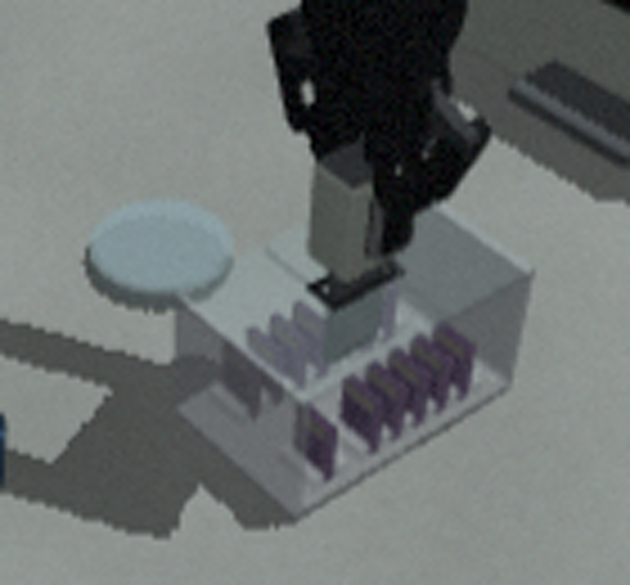

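View pics/t9.png

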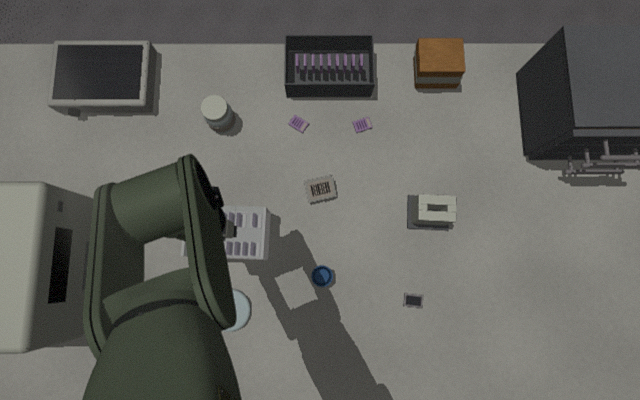

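Request:
{"api": "step_arm", "payload": {"targets": [[[0, 0, 0], [0, 0, 0], 1], [[0, 0, 0], [0, 0, 0], 1], [[0, 0, 0], [0, 0, 0], 1], [[0, 0, 0], [0, 0, 0], 1], [[0, 0, 0], [0, 0, 0], 1], [[0, 0, 0], [0, 0, 0], 1], [[0, 0, 0], [0, 0, 0], 1], [[0, 0, 0], [0, 0, 0], 1], [[0, 0, 0], [0, 0, 0], 1], [[0, 0, 0], [0, 0, 0], 1]]}}

```text
clock: 19.35
eef_pos: [485.7, 195.2, 122.9]
eef_rot: [0.489, 0.511, 0.489, -0.511]
wrist_force: [0.4, 0.2, -0.8]
opening: 0.364
```

Run:
```python
from h import *
s=robot.sense();print(s['clock'],s['eef_pos'],s['wrist_force'],s['qd'].round(4))
print(robot.finish_job())
```

```text
19.35 [485.68468204 195.20030662 122.89916257] [ 0.39147466  0.23593103 -0.75058973] [-0.0006 -0.0008 -0.0003  0.0006 -0.0006 -0.0007]
the job is handed in; nothing more can be done
None
```

The wand is checked in at the tag and now stands in the guard slot, still held upright in the gripper. I handed the job in at 19.4 s.

- **Check-in:** I lifted the wand from its holder and held the nose about 33 mm off the label, square to it, for more than 1.3 s. The wrist picture showed the nose within about 1 mm of the label's middle line across. Along the label I could only judge it from the fitted pose, since the handle hid the lower half.
- **Slot:** I lowered the blade with wrist force staying at sensor-noise level (2 N or less). At the mouth the gaps looked even on both sides.
- **Final pose:** The nose is at about 41 mm height, so about 45 mm of the 70 mm blade (64%) is below the guard's underside. The shoulder is about 19 mm above the guard, and joint speeds were near zero at hand-in. The depth comes from the arm pose and the fitted wand pose. The pictures confirm only that the blade is through and the handle is clear.
- **Other things on the bench:** The last pictures show them where they were. In the top view the arm partly covers the petri lid, but the scene view shows it in place.
- **Disagreement:** A fit of the tag with its height left free put the label about 10 mm lower than stated. The fitted middle agreed within about 1 mm, and I used the stated 31 mm.

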